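# Charge the wax melter with its tip skip

### The job

Charge the wax melter: lay wax bars from the table into its tip skip one by one until it trips under their weight and dumps them into the open drawer (never push it over, and never put bars into the drawer by hand), then set the skip back upright. Put every bar that is left over into the cardboard carton and push the melter's drawer fully shut. Leave the dye tubs and the egg tray where they stand.

Things in the scene. Friction and masses are not known exactly. Their poses are not given: they have to be found in the camera images.
- melter: wax melter, fixed, standing somewhat turned. Origin on the table under the middle of the cabinet's front face; x points into the cabinet (away from the robot), y left, z up. Cabinet: x 0 to 225 mm, y +-118, 136 mm tall, with a drawer opening 124 mm high; its upper part, set back to x 90, is 200 mm tall. The open drawer lies at x below 0, with the tip skip's stand on its left
- pivot (a point): fixed point on the skip's hinge axis, at melter (-92, 115, 205) mm; axes as the melter's. The hinge axis runs along x between two uprights at x = -73 and +73 mm from here (10 mm thick, 34 mm wide, 223 mm tall), with a panel between them up to 153 mm above the table. A fixed deflector sheet slopes from 21 mm left of here, 186 mm above the table, down to 117 mm left of here, 10 mm above the table
- skip (a joint): tip skip's angle (rad): 0 upright on its stop, where it rests when empty or part full; 1.8 tipped to the right (-y) over the drawer. Two to four bars laid lengthwise along melter x, let go over the mouth's middle, trip it: in about 0.5 s it dumps them in the drawer and stays tipped, top-heavy. Pushed back below about 0.25 rad, it falls home by itself. Back wall and weight sweep over the trough as it tips
- mouth (a point): fixed point, middle of the upright skip's mouth, level with its rim 281 mm above the table; axes as the melter's. The skip is an aluminium trough 113 mm long inside (x) between end plates, mouth 110 mm wide (y -60 to +50 from here). Its floor, 61 mm below, is 60 mm wide (y -10 to +50); back wall upright at y = +50, pouring side sloping
- apron: the sloping pouring side of the skip (its right, -y side when upright); origin on the skip's hinge axis, turns with it
- weight: counterweight of the skip, carried on two arms at its ends; origin on the skip's hinge axis, turns with it
- weight_bar (a point): centre of the counterweight, a steel round bar 24 mm thick, 96 mm long along melter x. From the pivot it is 75 mm left (+y) and 45 up when upright; 61 right (-y) and 63 up when tipped, above all the rest of the skip, which then hangs below the pivot. To reset, push it left, over the top (87 mm above the pivot): 3 to 6 N
- drawer (a joint): how far the melter's drawer is out (m): 0 shut, starts 0.175 to 0.19 m out; slides along melter x (pushing away from the robot shuts it, about 2 to 4 N), stays where left. Steel pan 185 mm long, 200 mm wide, floor 14 mm and rim 74 mm above the table, its right side raised to 105 mm
- drawer_front (a point): point on the drawer's front face in the middle of the pan's width, 60 mm above the table; axes as the melter's, moves with the drawer. The front is a flat steel plate from 8 to 118 mm above the table, reaching 100 mm to the left of this point and 130 mm to the right; its right end can be pushed clear of the skip
- carton: open cardboard carton, fixed, at the robot's right: 210 (x) x 135 (y) x 65 (z) mm outside, walls and floor 5 mm; origin at the centre of its underside
- bar0: cream wax bar, 80 (x) x 40 (y) x 28 (z) mm, about 90 g; origin at the centre of its underside. 4 to 6 bars are present, the others absent; they start flat on the table at the robot's left
- bar1: cream wax bar, 80 (x) x 40 (y) x 28 (z) mm, about 90 g; origin at the centre of its underside. 4 to 6 bars are present, the others absent; they start flat on the table at the robot's left
- bar2: cream wax bar, 80 (x) x 40 (y) x 28 (z) mm, about 90 g; origin at the centre of its underside. 4 to 6 bars are present, the others absent; they start flat on the table at the robot's left
- bar3: cream wax bar, 80 (x) x 40 (y) x 28 (z) mm, about 90 g; origin at the centre of its underside. 4 to 6 bars are present, the others absent; they start flat on the table at the robot's left
- bar4: cream wax bar, 80 (x) x 40 (y) x 28 (z) mm, about 90 g; origin at the centre of its underside. 4 to 6 bars are present, the others absent; they start flat on the table at the robot's left
- bar5: cream wax bar, 80 (x) x 40 (y) x 28 (z) mm, about 90 g; origin at the centre of its underside. 4 to 6 bars are present, the others absent; they start flat on the table at the robot's left
- tub_a: bystander: lidded dye tub about 100 mm wide and 65 to 120 mm tall; origin at the centre of its underside
- tub_b: bystander: lidded dye tub about 100 mm wide and 65 to 120 mm tall; origin at the centre of its underside
- tub_c: bystander: lidded dye tub about 100 mm wide and 65 to 120 mm tall; origin at the centre of its underside
- tub_d: bystander: lidded dye tub about 100 mm wide and 65 to 120 mm tall; origin at the centre of its underside
- egg_tray: bystander: pulp tray of six eggs, 190 x 120 mm, 72 mm tall; origin at the centre of its underside
Not all that is in view belongs to the job. Leave any turquoise look-alike of the bar5 alone.

How it is judged:
On the way, in this order (a step that is already met when the one before it is completed fails the run):
1. the skip has tripped and tipped over (value of joint skip above 1.3 rad), for 0.2 s.
2. the skip has been set upright again (value of joint skip below 0.08 rad), for 0.3 s.
At the end, for the whole second after the job is handed in: The skip is upright (within 0.08 rad), the drawer shut within 8 mm, every bar present lies in the drawer or in the carton and is at rest, at least one of them in the drawer (value of joint skip below 0.08 rad and value of joint drawer below 0.008 m and ((x of bar0 in the frame of drawer_front between 0.005 and 0.2 m and y of bar0 in the frame of drawer_front between -0.1 and 0.1 m and z of bar0 in the frame of drawer_front between -0.06 and 0.05 m) or (x of bar0 in the frame of carton between -0.11 and 0.11 m and y of bar0 in the frame of carton between -0.073 and 0.073 m and z of bar0 in the frame of carton between 0 and 0.1 m)) and ((x of bar1 in the frame of drawer_front between 0.005 and 0.2 m and y of bar1 in the frame of drawer_front between -0.1 and 0.1 m and z of bar1 in the frame of drawer_front between -0.06 and 0.05 m) or (x of bar1 in the frame of carton between -0.11 and 0.11 m and y of bar1 in the frame of carton between -0.073 and 0.073 m and z of bar1 in the frame of carton between 0 and 0.1 m)) and ((x of bar2 in the frame of drawer_front between 0.005 and 0.2 m and y of bar2 in the frame of drawer_front between -0.1 and 0.1 m and z of bar2 in the frame of drawer_front between -0.06 and 0.05 m) or (x of bar2 in the frame of carton between -0.11 and 0.11 m and y of bar2 in the frame of carton between -0.073 and 0.073 m and z of bar2 in the frame of carton between 0 and 0.1 m)) and ((x of bar3 in the frame of drawer_front between 0.005 and 0.2 m and y of bar3 in the frame of drawer_front between -0.1 and 0.1 m and z of bar3 in the frame of drawer_front between -0.06 and 0.05 m) or (x of bar3 in the frame of carton between -0.11 and 0.11 m and y of bar3 in the frame of carton between -0.073 and 0.073 m and z of bar3 in the frame of carton between 0 and 0.1 m)) and ((x of bar4 in the frame of drawer_front between 0.005 and 0.2 m and y of bar4 in the frame of drawer_front between -0.1 and 0.1 m and z of bar4 in the frame of drawer_front between -0.06 and 0.05 m) or (x of bar4 in the frame of carton between -0.11 and 0.11 m and y of bar4 in the frame of carton between -0.073 and 0.073 m and z of bar4 in the frame of carton between 0 and 0.1 m)) and ((x of bar5 in the frame of drawer_front between 0.005 and 0.2 m and y of bar5 in the frame of drawer_front between -0.1 and 0.1 m and z of bar5 in the frame of drawer_front between -0.06 and 0.05 m) or (x of bar5 in the frame of carton between -0.11 and 0.11 m and y of bar5 in the frame of carton between -0.073 and 0.073 m and z of bar5 in the frame of carton between 0 and 0.1 m)) and ((x of bar0 in the frame of drawer_front between 0.005 and 0.2 m and y of bar0 in the frame of drawer_front between -0.1 and 0.1 m and z of bar0 in the frame of drawer_front between -0.06 and 0.05 m) or (x of bar1 in the frame of drawer_front between 0.005 and 0.2 m and y of bar1 in the frame of drawer_front between -0.1 and 0.1 m and z of bar1 in the frame of drawer_front between -0.06 and 0.05 m) or (x of bar2 in the frame of drawer_front between 0.005 and 0.2 m and y of bar2 in the frame of drawer_front between -0.1 and 0.1 m and z of bar2 in the frame of drawer_front between -0.06 and 0.05 m) or (x of bar3 in the frame of drawer_front between 0.005 and 0.2 m and y of bar3 in the frame of drawer_front between -0.1 and 0.1 m and z of bar3 in the frame of drawer_front between -0.06 and 0.05 m) or (x of bar4 in the frame of drawer_front between 0.005 and 0.2 m and y of bar4 in the frame of drawer_front between -0.1 and 0.1 m and z of bar4 in the frame of drawer_front between -0.06 and 0.05 m) or (x of bar5 in the frame of drawer_front between 0.005 and 0.2 m and y of bar5 in the frame of drawer_front between -0.1 and 0.1 m and z of bar5 in the frame of drawer_front between -0.06 and 0.05 m)) and linear speed of each of bar0, bar1, bar2, bar3, bar4, bar5 below 0.05 m/s); the robot touches nothing.
It fails at once if the skip is pushed over by hand ((contact force between the fingers and weight above 1 N or contact force between the fingers and apron above 1 N) and velocity of joint skip above 0.4 rad/s and value of joint skip between 0.05 and 0.3 rad).
It fails at once if a bar is put into the drawer by hand ((x of bar0 in the frame of drawer_front between 0 and 0.2 m and y of bar0 in the frame of drawer_front between -0.1 and 0.1 m and z of bar0 in the frame of drawer_front between -0.06 and 0.06 m and contact force between the fingers and bar0 above 1 N) or (x of bar1 in the frame of drawer_front between 0 and 0.2 m and y of bar1 in the frame of drawer_front between -0.1 and 0.1 m and z of bar1 in the frame of drawer_front between -0.06 and 0.06 m and contact force between the fingers and bar1 above 1 N) or (x of bar2 in the frame of drawer_front between 0 and 0.2 m and y of bar2 in the frame of drawer_front between -0.1 and 0.1 m and z of bar2 in the frame of drawer_front between -0.06 and 0.06 m and contact force between the fingers and bar2 above 1 N) or (x of bar3 in the frame of drawer_front between 0 and 0.2 m and y of bar3 in the frame of drawer_front between -0.1 and 0.1 m and z of bar3 in the frame of drawer_front between -0.06 and 0.06 m and contact force between the fingers and bar3 above 1 N) or (x of bar4 in the frame of drawer_front between 0 and 0.2 m and y of bar4 in the frame of drawer_front between -0.1 and 0.1 m and z of bar4 in the frame of drawer_front between -0.06 and 0.06 m and contact force between the fingers and bar4 above 1 N) or (x of bar5 in the frame of drawer_front between 0 and 0.2 m and y of bar5 in the frame of drawer_front between -0.1 and 0.1 m and z of bar5 in the frame of drawer_front between -0.06 and 0.06 m and contact force between the fingers and bar5 above 1 N)).
It fails at once if a dye tub or the egg tray is moved more than 4 cm (distance of any of tub_a, tub_b, tub_c, tub_d, egg_tray from where it was at the start of the episode above 0.04 m).
Of bar0, bar1, bar2, bar3, bar4, bar5 only 4 to 6 are there at a start; the rules pass over those that are not, and their reading is None.
At some moment in a run one of bar0, bar1, bar2, bar3, bar4, bar5 may be knocked a few centimetres aside while the robot is not near it.
Once in a run the grip may slacken for a moment while it holds something.
It also fails if it takes over 210 s, if anything falls off the work surface, if the arm or the gripper's body presses on something with over 40 N, if the wrist force passes 120 N, or if a joint passes its speed limit or range.

### The arm

A 6-joint arm with a two-finger parallel gripper is mounted at the origin on the work surface. World frame = base frame: x ahead of the robot, y to its left, z up, the work surface at z = 0. Lengths are in m, angles in rad, forces in N, time in s.
With the tool pointing down it reaches from about 0.375 to 0.9 m from the base axis. Payload 3.1 kg.
Tool frame: the origin (TCP) lies between the finger pads; the fingertips stand 17 mm ahead of it and the grasp point (between the pads) lies 2 mm behind it; z points along the fingers, y is the line along which they close (so a half turn about z gives the same grasp; the last joint's range is limited). The gripper opens to 87 mm and grips with 3 to 60 N. Pads are 19 mm wide; open, the fingers measure 117 mm over their backs; the gripper's body (75 mm by 190 mm) begins 51 mm behind the grasp point.
Start: joints at [-1.327, 0.527, 1.433, -0, 1.181, -0.178], TCP at [0.256, -0.57, 0.24] pointing down, gripper open.
Joint ranges: [-3.08, 3.08], [-0.75, 2.2], [0.22, 2.44], [-1.43, 4.57], [0, 2.65], [-2.85, 2.85]. Speed limits (rad/s): [2.79, 2.79, 3.14, 3.14, 3.14, 3.14].

### API

Orientations are given as a unit quaternion [x, y, z, w].
In Python, from plant import readout, capture, camera_params, ticket gives the robot as it stands.
- The arm moves only by the tool servo_tool, never from a script. Its argument "plan" is a list of rows, each a list of 7 numbers: the opening, from -1 (shut) to 1 (fully open), so that 0 is half open, then the shift along the world's x, y, z in mm, then the turn, a rotation vector about the world's x, y, z in degrees. A call has 1 to 12 rows; each row is the pose to reach, as a shift and turn from the pose commanded when the call began; what a row does not reach only later rows make up. A row lasts 1/12 s, in which the tool goes at most 41.7 mm and 7.16 degrees, less where a joint would pass 70% of its speed; a pose out of reach is approached as far as the arm can. A call with a gripper value outside its range is refused whole. The fingers move at their own pace and stop on an object; "grip_force" is the grip in N (left out, the last holds). Time passes only in rows, so rows that repeat a pose let the fingers close. It gives the time, the measured TCP pose, the force, the opening and the grip force at its end, in the units of the state.
- readout.get_state(): the state, without advancing time (a new reading comes with each control period).
- capture(name): name is "scene" or "top" or "wrist"; returns the picture (384x512x3 uint8, red, green, blue); there is no depth.
- camera_params(name): a dict with "fx", "fy", "cx", "cy" (pixels), "R" (3x3) and "t" (3): a world point X has camera coordinates R X + t. Camera axes: x right, y down, z forward; pixel columns grow to the right and rows downward; lengths in m; the calibration is good to about 2 mm. The wrist camera is an equidistant fisheye: a pixel r from the principal point sees the ray r / f radians off the axis. A picture is of the moment at which its call begins: read the wrist's pose just before it. camera_params takes no time and is no camera call; for the wrist camera it gives the pose at the moment of the call.
- ticket.finish_job(): hands the job in; it is judged then, once.
The state is a dict: "clock": time; "joint_positions": joint angles; "joint_velocities": joint speeds; "tau": joint torques, N m; "tool_pos": TCP position; "ee_rot": TCP orientation; "wrist_force": force on the tool from outside, world axes, zero at the start; "ft_torque": the same for the moment, N m; "opening": finger opening in m; "gripper_force": force on a finger pad.
Only numpy, scipy, OpenCV 4.12 (cv2) and the standard library are available. Lean on these libraries where they do the work, as an engineer would, in place of code of your own. Each camera call takes 0.05 s, during which the arm holds its last target. There are 200 camera calls.

## Working session

There is one attempt and no reset: what is moved stays moved. The work goes in short steps, Python scripts to look and compute and a tool call to move; the robot and the scene stay as the last step left them, time stands still between calls to the robot, and variables do not carry over. Pictures are saved under pics/ and viewed, at most 14 in all, crops included, and the job is handed in when it is done.

Besides the shell and the picture viewer there is one more tool, called as name(argument=value, ...), one argument or row to a line, values as JSON. servo_tool: Moves the arm, as the interface text tells. Its arguments: {"type":"object","properties":{"plan":{"type":"array"},"grip_force":{"type":"number"}},"required":["plan"]}

```bash
ls; mkdir -p pics
cat > h.py <<'E'
import numpy as np, cv2
from plant import readout, capture, camera_params, ticket
def snap(n,f):
    p=camera_params(n); im=capture(n); cv2.imwrite('pics/'+f,im[:,:,::-1]); return im,p
def ray(p,u,v,wrist=False):
    x=np.array([(u-p['cx'])/p['fx'],(v-p['cy'])/p['fy']])
    if wrist:
        r=np.linalg.norm(x); d=np.array([*(x/r*np.sin(r)),np.cos(r)]) if r>1e-9 else np.array([0,0,1.])
    else: d=np.array([*x,1.])
    R=np.array(p['R']);t=np.array(p['t']); return -R.T@t, R.T@d
def onz(p,u,v,z,wrist=False):
    o,d=ray(p,u,v,wrist); return o+d*(z-o[2])/d[2]
def proj(p,X):
    c=np.array(p['R'])@np.array(X)+np.array(p['t']); return np.array([p['fx']*c[0]/c[2]+p['cx'],p['fy']*c[1]/c[2]+p['cy']])
E
python3 - <<'E'
from h import *
for n in('scene','top'):
    im,p=snap(n,n+'0.png'); print(n,p)
s=readout.get_state();print(s)
a=cv2.imread('pics/scene0.png');b=cv2.imread('pics/top0.png')
cv2.imwrite('pics/t1.png',cv2.resize(b,(800,600),interpolation=cv2.INTER_CUBIC))
cv2.imwrite('pics/s1.png',cv2.resize(a,(800,600),interpolation=cv2.INTER_CUBIC))
E
```

```text
pics
scene {'fx': 390.7904965020135, 'fy': 390.7904965020135, 'cx': 253.48235565678382, 'cy': 192.98818984255752, 'R': array([[ 0.68674433,  0.72683528,  0.00962759],
       [ 0.48632199, -0.44957284, -0.74924975],
       [-0.54025285,  0.51922513, -0.66221758]]), 't': array([-0.38490453, -0.11665933,  1.58848619])}
top {'fx': 388.9630597748743, 'fy': 388.9630597748743, 'cx': 256.87660906811465, 'cy': 195.80347690110798, 'R': array([[ 0.01933782, -0.99980441, -0.00414497],
       [-0.99391729, -0.01877406, -0.1085171 ],
       [ 0.10841806,  0.00621824, -0.99408594]]), 't': array([0.0544856 , 0.52697328, 1.40302222])}
{'clock': 0.1, 'joint_positions': array([-1.32652285e+00,  5.28333841e-01,  1.43377037e+00, -4.60275453e-05,
        1.18140621e+00, -1.78544302e-01]), 'joint_velocities': array([-2.35529105e-03, -2.89898326e-03, -2.78627281e-03,  8.93224361e-04,
       -8.83780291e-05, -1.14042056e-03]), 'tau': array([-8.35142437e-04, -4.40985775e+01, -1.77150249e+01,  6.34745951e-02,
        5.33614482e-02, -4.00755243e-05]), 'tool_pos': array([ 0.25629339, -0.5693461 ,  0.23869485]), 'ee_rot': array([ 9.77733960e-01,  2.09846094e-01, -5.27787061e-05, -9.57665482e-04]), 'wrist_force': array([-0.34407994,  0.31944208, -0.58217682]), 'ft_torque': array([-0.03888045, -0.0377674 ,  0.01288653]), 'gripper_force': 0.0, 'opening': 0.08678847829829081}
```

View pics/t1.png

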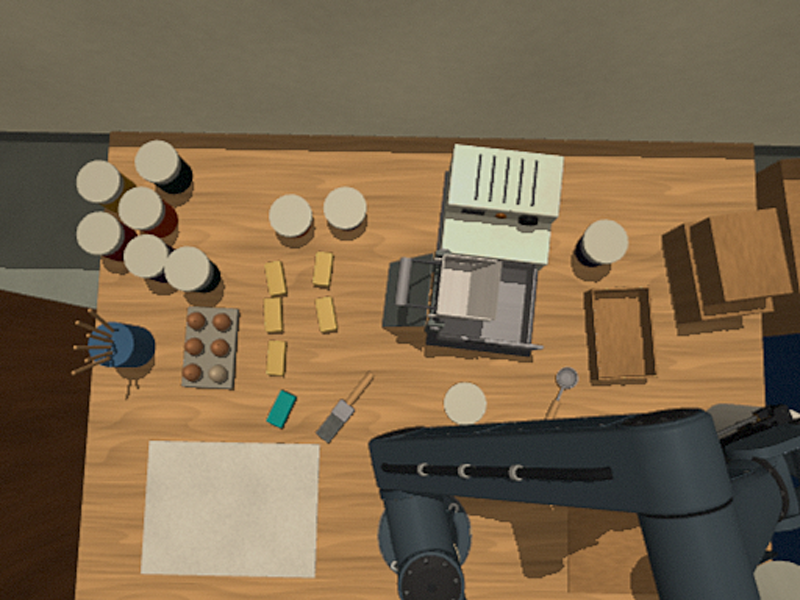

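View pics/s1.png

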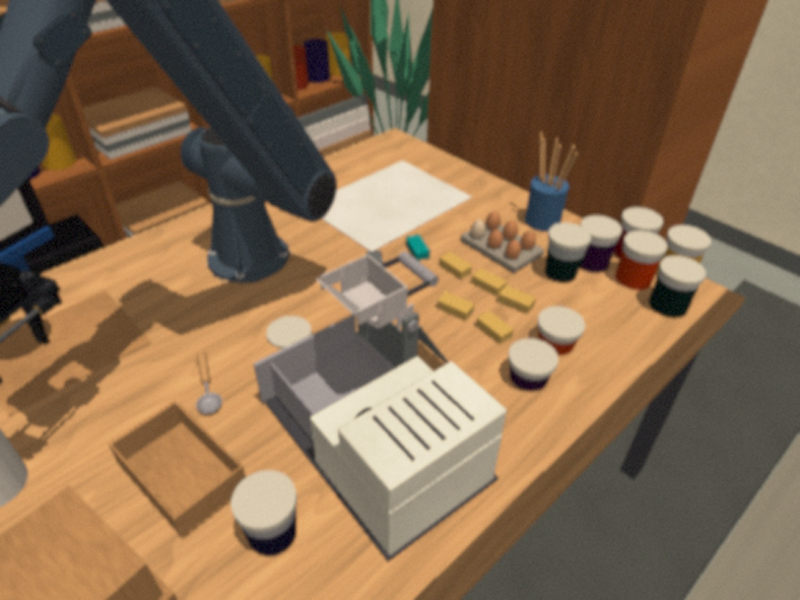

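The top view shows five cream bars (zoomed px (275,278), (323,269), (274,315), (326,314), (276,358)). The turquoise look-alike is at (282,409). The melter's upper top face has corners near (455,145), (563,155), (558,218) and (447,208), and the carton is at (620,336). A low tub stands at (465,403), in front of the drawer.

Run:
```python
from h import *
p=camera_params('top'); im=cv2.imread('pics/top0.png'); hsv=cv2.cvtColor(im,cv2.COLOR_BGR2HSV)
k=512/800
print('hsv bar',hsv[int(315*.64),int(274*.64)],'table',hsv[int(240*.64),int(240*.64)])
m=cv2.inRange(hsv,(18,90,150),(32,255,255)); m=cv2.morphologyEx(m,cv2.MORPH_OPEN,np.ones((3,3)))
for c in cv2.findContours(m,0,2)[0]:
    if 60<cv2.contourArea(c)<600:
        (u,v),(w,h),a=cv2.minAreaRect(c); b=cv2.boxPoints(((u,v),(w,h),a))
        P=np.array([onz(p,*q,.028)[:2] for q in b]);e=[P[1]-P[0],P[2]-P[1]];e=max(e,key=np.linalg.norm)
        print('px',round(u/k),round(v/k),'xy',P.mean(0).round(4),'ang',round(np.degrees(np.arctan2(e[1],e[0]))%180,1),[round(float(np.linalg.norm(P[i+1]-P[i])),3) for i in(0,1)])
f=lambda u,v,z:onz(p,u*k,v*k,z)[:2].round(4)
print('melter top',[f(*q,.2) for q in((455,145),(563,155),(558,218),(447,208))])
print('lower front',f(440,250,.136),f(548,262,.136))
print('carton rim',[f(*q,.065) for q in((585,291),(647,288),(655,380),(592,384))])
print('drawer front right',f(541,347,.118))
print('tub near', f(465,403,.07),'tubs',f(291,216,.08),f(345,208,.08),'egg',f(210,347,.04),'skip', f(468,287,.25))
big=cv2.resize(im[150:240,230:440],(800,343),interpolation=cv2.INTER_CUBIC); cv2.imwrite('pics/c1.png',big)
```

```text
hsv bar [ 20 149 198] table [ 15 139 182]
px 275 357 xy [0.4003 0.3576] ang 2.3 [0.037, 0.076]
px 272 314 xy [0.501  0.3692] ang 2.4 [0.037, 0.074]
px 325 313 xy [0.5057 0.2448] ang 11.2 [0.038, 0.078]
px 274 277 xy [0.5893 0.3682] ang 11.7 [0.038, 0.078]
px 322 267 xy [0.6143 0.2553] ang 174.5 [0.079, 0.038]
melter top [array([ 0.8547, -0.0442]), array([ 0.8367, -0.2741]), array([ 0.6994, -0.2623]), array([ 0.7167, -0.0287])]
lower front [ 0.6395 -0.0187] [ 0.6172 -0.2558]
carton rim [array([ 0.5644, -0.3572]), array([ 0.5741, -0.4996]), array([ 0.3642, -0.5125]), array([ 0.3525, -0.3701])]
drawer front right [ 0.4314 -0.2435]
tub near [ 0.3046 -0.0829] tubs [0.7244 0.3232] [0.7456 0.199 ] egg [0.4203 0.5071] skip [ 0.5422 -0.069 ]
```

View pics/c1.png

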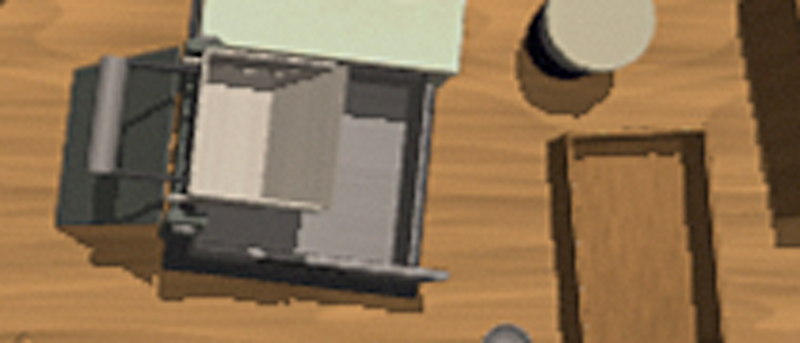

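Run:
```python
from h import *
p=camera_params('top')
f=lambda x,y,z:onz(p,230+x/3.81,150+y/3.81,z)[:2]
yaw=np.radians(-4.8);X=np.array([np.cos(yaw),np.sin(yaw)]);Y=np.array([-X[1],X[0]]);O=np.array([.622,-.1385])
def M(q): d=q-O; return (np.array([d@X,d@Y])*1000).round()
for n,x,y,z in(('BL',208,50,.281),('FL',188,195,.281),('FR',330,208,.281),('BR',347,68,.281),('wb1',115,57,.25),('wb2',101,172,.25),('front r',447,275,.118),('front l',255,253,.118)):
    print(n,f(x,y,z).round(4),M(f(x,y,z)))
print('pivot',O+X*-.092+Y*.115)
p2=camera_params('scene')
for n,a,b,z in(('pivotmouth',-.092,.115,.281),('uprA',-.165,.115,.223),('uprB',-.019,.115,.223),('frontTL',0,.118,.136),('topfrontR',.09,-.118,.2),('topBR',.225,-.118,.2),('topBL',.225,.118,.2)):
    q=O+X*a+Y*b; print(n,'scene',(proj(p2,[*q,z])/.64).round(),'top',(proj(p,[*q,z])/.64).round())
```

```text
BL [ 0.6004 -0.0198] [-31. 117.]
FL [ 0.4833 -0.0053] [-149.  121.]
FR [ 0.475  -0.1179] [-148.    8.]
BR [ 0.5878 -0.1312] [-35.   4.]
wb1 [0.5992 0.0547] [-39. 191.]
wb2 [0.5037 0.0643] [-135.  192.]
front r [ 0.4312 -0.2472] [-181. -124.]
front l [ 0.4477 -0.0747] [-179.   49.]
pivot [ 0.53994561 -0.01620496]
pivotmouth scene [383. 270.] top [442. 285.]
uprA scene [360. 275.] top [437. 325.]
uprB scene [408. 315.] top [444. 254.]
frontTL scene [415. 354.] top [441. 253.]
topfrontR scene [336. 427.] top [559. 217.]
topBR scene [390. 489.] top [563. 155.]
topBL scene [507. 407.] top [453. 144.]
```

servo_tool(
  plan=[
    [1,0,0,120,0,0,-5],
    [1,0,0,120,0,0,-13],
    [1,60,200,120,0,0,-13],
    [1,150,500,120,0,0,-13],
    [1,150,500,120,0,0,-13],
    [1,150,500,120,0,0,-13],
    [1,150,500,120,0,0,-13],
    [1,150,500,120,0,0,-13],
    [1,150,500,120,0,0,-13],
    [1,150,500,120,0,0,-13],
    [1,150,500,120,0,0,-13],
    [1,150,500,120,0,0,-13],
  ],
  grip_force=20,
)

```text
clock: 1.1
tool_pos: [0.3756, -0.17, 0.353]
ee_rot: [0.995, 0.097, -0.0, -0.0]
wrist_force: [1.4, -0.4, 0.0]
opening: 0.0873
gripper_force: 0.0
```

servo_tool(
  plan=[
    [1,130,415,-120,0,0,0],
    [1,130,415,-120,0,0,0],
    [1,130,415,-120,0,0,0],
    [1,130,415,-120,0,0,0],
    [1,130,415,-120,0,0,0],
    [1,130,415,-120,0,0,0],
    [1,130,415,-120,0,0,0],
    [1,130,415,-120,0,0,0],
    [1,130,415,-120,0,0,0],
    [1,130,415,-120,0,0,0],
    [1,130,415,-120,0,0,0],
    [1,130,415,-120,0,0,0],
  ],
)

```text
clock: 2.1
tool_pos: [0.5063, 0.248, 0.2307]
ee_rot: [0.995, 0.1, -0.0, -0.001]
wrist_force: [0.1, 0.2, -0.2]
opening: 0.0868
gripper_force: 0.0
```

```bash
cat >> h.py <<'E'
def bars(im,p,wrist=False,amin=60,z=.028):
    hsv=cv2.cvtColor(im,cv2.COLOR_RGB2HSV)
    m=cv2.inRange(hsv,(18,90,150),(32,255,255)); m=cv2.morphologyEx(m,cv2.MORPH_OPEN,np.ones((3,3))); out=[]
    for c in cv2.findContours(m,0,2)[0]:
        if cv2.contourArea(c)<amin: continue
        P=np.array([onz(p,*q,z,wrist)[:2] for q in c[:,0,:].astype(float)])
        (x,y),(w,h),a=cv2.minAreaRect((P*1000).astype(np.float32))
        ang=a if w>h else a+90
        print('xy',round(x),round(y),'size',round(w),round(h),'ang',round((ang+90)%180-90,1))
E
python3 - <<'E'
from h import *
im,p=snap('wrist','w1.png'); print(p['fx'],p['cx'],p['cy']); bars(im,p,True,150)
print(readout.get_state()['tool_pos'])
E
```

```text
297.3186396354542 252.25966585357938 192.47632185176127
xy 409 359 size 30 60 ang -3.2
xy 509 241 size 70 38 ang 11.5
xy 501 366 size 78 38 ang 5.3
xy 588 364 size 78 38 ang 11.8
xy 613 252 size 38 78 ang -5.4
[0.50539109 0.24540823 0.23125838]
```

View pics/w1.png

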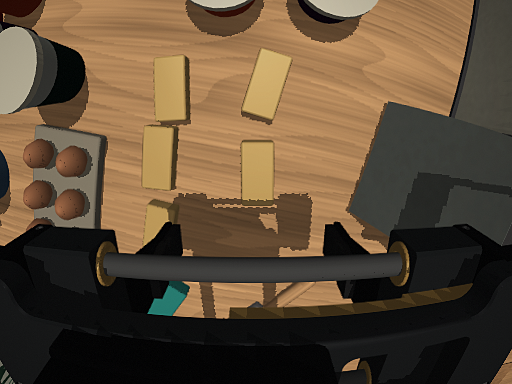

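The wrist view shows the bar under the gripper at px (258,170) with the other four around it at (267,85), (171,88), (158,157) and (160,215). The egg tray is at (68,180). It agrees with the top view to within 3 mm.

servo_tool(
  plan=[
    [1,0,-2,-100,0,0,0],
    [1,0,-2,-100,0,0,0],
    [1,0,-2,-180,0,0,0],
    [1,0,-2,-180,0,0,0],
    [1,0,-2,-205,0,0,0],
    [1,0,-2,-205,0,0,0],
    [1,0,-2,-205,0,0,0],
    [-0.5,0,-2,-205,0,0,0],
    [-0.5,0,-2,-205,0,0,0],
    [-0.5,0,-2,-205,0,0,0],
    [-0.5,0,-2,-205,0,0,0],
    [-0.5,0,-2,-205,0,0,0],
  ],
  grip_force=20,
)

```text
clock: 3.15
tool_pos: [0.5069, 0.2412, 0.0302]
ee_rot: [0.995, 0.098, 0.002, -0.0]
wrist_force: [0.5, -0.6, 0.1]
opening: 0.0615
gripper_force: 0.0
```

servo_tool(
  plan=[
    [-0.5,0,0,-2,0,0,0],
    [-0.5,0,0,-2,0,0,0],
    [-0.5,0,0,-2,0,0,0],
    [-0.5,0,0,-2,0,0,0],
    [-0.5,0,0,-2,0,0,0],
    [-0.5,0,0,-2,0,0,0],
    [-0.5,0,0,40,0,0,0],
    [-0.5,0,0,80,0,0,0],
    [-0.5,0,0,160,0,0,0],
    [-0.5,0,0,240,0,0,0],
    [-0.5,0,0,240,0,0,0],
    [-0.5,0,0,330,0,0,0],
  ],
  grip_force=20,
)

```text
clock: 4.15
tool_pos: [0.505, 0.2406, 0.2762]
ee_rot: [0.995, 0.098, -0.001, 0.0]
wrist_force: [0.8, -0.4, -0.6]
opening: 0.0401
gripper_force: 20.0
```

servo_tool(
  plan=[
    [-0.5,0,0,90,0,0,0],
    [-0.5,0,0,90,0,0,0],
    [-0.5,30,-300,90,0,0,-16],
    [-0.5,30,-306,90,0,0,-16],
    [-0.5,30,-306,90,0,0,-16],
    [-0.5,30,-306,90,0,0,-16],
    [-0.5,30,-306,90,0,0,-16],
    [-0.5,30,-306,90,0,0,-16],
    [-0.5,30,-306,90,0,0,-16],
    [-0.5,30,-306,90,0,0,-16],
    [-0.5,30,-306,90,0,0,-16],
    [-0.5,30,-306,90,0,0,-16],
  ],
)

```text
clock: 5.15
tool_pos: [0.5353, -0.0659, 0.3639]
ee_rot: [0.999, -0.043, -0.001, -0.001]
wrist_force: [0.3, -0.3, -0.8]
opening: 0.0397
gripper_force: 20.0
```

Run:
```python
from h import *
im,p=snap('top','t2.png'); bars(im,p)
a,p2=snap('scene','s2.png'); b=cv2.imread('pics/t2.png')
w,pw=snap('wrist','w2.png')
A=cv2.resize(cv2.imread('pics/s2.png')[120:270,170:310],(560,600)); 
cv2.imwrite('pics/v2.png',cv2.resize(np.hstack([cv2.resize(b[130:250,230:380],(480,384)),w[:,:,::-1]]),(800,310)))
print(readout.get_state()['tool_pos'],readout.get_state()['opening'])
```

```text
xy 401 358 size 38 78 ang -2.3
xy 501 369 size 75 37 ang 2.5
xy 589 368 size 78 38 ang 11.8
xy 614 255 size 38 78 ang -5.5
[ 0.53533801 -0.06372522  0.36430065] 0.03985285686717998
```

View pics/v2.png

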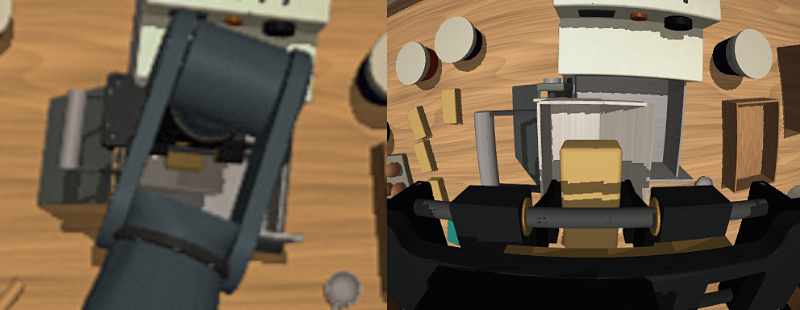

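The bar hangs centred over the skip mouth (wrist panel px (590,190)), aligned with the trough.

servo_tool(
  plan=[
    [-0.5,0,-1,-40,0,0,0],
    [-0.5,0,-1,-80,0,0,0],
    [-0.5,0,-1,-82,0,0,0],
    [-0.5,0,-1,-82,0,0,0],
    [0.3,0,-1,-82,0,0,0],
    [0.3,0,-1,-82,0,0,0],
    [0.3,0,-1,-82,0,0,0],
    [0.3,0,-1,-82,0,0,0],
    [0.3,0,-1,-40,0,0,0],
    [0.3,0,-1,0,0,0,0],
    [1,0,-1,20,0,0,0],
    [1,0,-1,20,0,0,0],
  ],
)

```text
clock: 6.3
tool_pos: [0.5388, -0.0671, 0.3918]
ee_rot: [0.999, -0.042, 0.007, 0.002]
wrist_force: [1.0, -0.2, -0.1]
opening: 0.0635
gripper_force: 0.0
```

Run:
```python
from h import *
im,p=snap('wrist','w3.png'); cv2.imwrite('pics/v3.png',im[90:300,120:420,::-1])
im,p=snap('top','t3.png'); bars(im,p)
print(readout.get_state()['tool_pos'],readout.get_state()['opening'])
```

```text
xy 401 358 size 38 78 ang -2.7
xy 501 369 size 75 37 ang 2.5
xy 589 368 size 78 38 ang 11.8
xy 615 255 size 38 78 ang -6.0
[ 0.53613115 -0.0662766   0.38640144] 0.07071351015804843
```

View pics/v3.png

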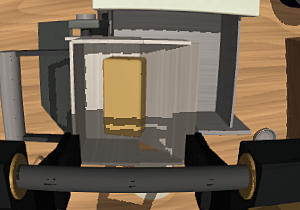

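The first bar lies flat in the trough (crop px (123,95)), and the skip is still upright. Next is the bar at (614,254).

servo_tool(
  plan=[
    [1,78,320,0,0,0,-1],
    [1,78,320,0,0,0,-1],
    [1,78,320,0,0,0,-1],
    [1,78,320,0,0,0,-1],
    [1,78,320,0,0,0,-1],
    [1,78,320,-50,0,0,-1],
    [1,78,320,-100,0,0,-1],
    [1,78,320,-180,0,0,-1],
    [1,78,320,-260,0,0,-1],
    [1,78,320,-290,0,0,-1],
    [1,78,320,-290,0,0,-1],
    [1,78,320,-290,0,0,-1],
  ],
)

```text
clock: 7.4
tool_pos: [0.6104, 0.2469, 0.133]
ee_rot: [0.999, -0.05, -0.002, 0.0]
wrist_force: [1.0, 0.6, -0.4]
opening: 0.0873
gripper_force: 0.0
```

Run:
```python
from h import *
im,p=snap('wrist','w4.png'); bars(im,p,True,150)
print(readout.get_state()['tool_pos'])
```

```text
xy 495 359 size 28 25 ang 84.2
xy 596 366 size 63 38 ang 12.1
xy 626 251 size 37 52 ang -5.4
[0.60496929 0.246613   0.12237757]
```

servo_tool(
  plan=[
    [1,0,0,0,0,0,0],
    [1,0,0,0,0,0,0],
    [1,0,0,0,0,0,0],
  ],
)

```text
clock: 7.7
tool_pos: [0.6139, 0.2466, 0.1394]
ee_rot: [0.999, -0.051, 0.002, -0.001]
wrist_force: [0.4, 0.3, 0.9]
opening: 0.0869
gripper_force: 0.0
```

servo_tool(
  plan=[
    [1,2,6,-60,0,0,0],
    [1,2,6,-80,0,0,0],
    [1,2,6,-110,0,0,0],
    [1,2,6,-110,0,0,0],
    [1,2,6,-110,0,0,0],
    [-0.5,2,6,-110,0,0,0],
    [-0.5,2,6,-110,0,0,0],
    [-0.5,2,6,-110,0,0,0],
    [-0.5,2,6,-110,0,0,0],
    [-0.5,2,6,-110,0,0,0],
    [-0.5,2,6,-110,0,0,0],
    [-0.5,2,6,-110,0,0,0],
  ],
)

```text
clock: 8.7
tool_pos: [0.6141, 0.2528, 0.0267]
ee_rot: [0.999, -0.05, 0.0, -0.0]
wrist_force: [-0.0, -0.3, 0.7]
opening: 0.0483
gripper_force: 0.0
```

servo_tool(
  plan=[
    [-0.5,0,0,0,0,0,0],
    [-0.5,0,0,0,0,0,0],
    [-0.5,0,0,0,0,0,0],
    [-0.5,0,0,40,0,0,0],
    [-0.5,0,0,80,0,0,0],
    [-0.5,0,0,120,0,0,0],
    [-0.5,0,0,160,0,0,0],
    [-0.5,0,0,200,0,0,0],
    [-0.5,0,0,240,0,0,0],
    [-0.5,0,0,280,0,0,0],
    [-0.5,0,0,320,0,0,0],
    [-0.5,0,0,350,0,0,0],
  ],
)

```text
clock: 9.7
tool_pos: [0.6143, 0.2528, 0.3803]
ee_rot: [0.999, -0.05, 0.002, -0.0]
wrist_force: [0.6, 0.2, 0.1]
opening: 0.0398
gripper_force: 20.0
```

servo_tool(
  plan=[
    [-0.5,-20,-80,0,0,0,0],
    [-0.5,-78,-319,0,0,0,1],
    [-0.5,-78,-319,0,0,0,1],
    [-0.5,-78,-319,0,0,0,1],
    [-0.5,-78,-319,0,0,0,1],
    [-0.5,-78,-319,0,0,0,1],
    [-0.5,-78,-319,0,0,0,1],
    [-0.5,-78,-319,0,0,0,1],
    [-0.5,-78,-319,0,0,0,1],
    [-0.5,-78,-319,0,0,0,1],
    [-0.5,-78,-319,0,0,0,1],
    [-0.5,-78,-319,0,0,0,1],
  ],
)

```text
clock: 10.7
tool_pos: [0.5361, -0.0652, 0.3763]
ee_rot: [0.999, -0.041, -0.0, -0.0]
wrist_force: [-0.3, -0.4, -0.9]
opening: 0.0399
gripper_force: 20.0
```

Run:
```python
from h import *
s=readout.get_state();print(s['tool_pos'],s['ee_rot'],s['opening'])
```

```text
[ 0.53609349 -0.06515129  0.37625744] [ 9.99159350e-01 -4.09928038e-02 -2.48270720e-04 -3.47978260e-04] 0.0398906494940768
```

servo_tool(
  plan=[
    [-0.5,0,0,-40,0,0,0],
    [-0.5,0,0,-72,0,0,0],
    [-0.5,0,0,-72,0,0,0],
    [-0.5,0,0,-72,0,0,0],
    [0.3,0,0,-72,0,0,0],
    [0.3,0,0,-72,0,0,0],
    [0.3,0,0,-30,0,0,0],
    [0.3,0,0,10,0,0,0],
    [0.5,0,0,20,0,0,0],
    [1,0,0,20,0,0,0],
    [1,0,0,20,0,0,0],
    [1,0,0,20,0,0,0],
  ],
)

```text
clock: 11.7
tool_pos: [0.5354, -0.066, 0.396]
ee_rot: [0.999, -0.042, -0.001, -0.0]
wrist_force: [-0.4, 0.7, 0.6]
opening: 0.0752
gripper_force: 0.0
```

Run:
```python
from h import *
im,p=snap('wrist','w5.png'); cv2.imwrite('pics/v5.png',im[90:300,120:420,::-1])
im,p=snap('top','t5.png'); bars(im,p)
print(readout.get_state()['tool_pos'],readout.get_state()['opening'])
```

```text
xy 401 358 size 38 78 ang -3.3
xy 501 369 size 75 37 ang 2.5
xy 589 368 size 78 38 ang 11.8
[ 0.53522875 -0.0660389   0.39498069] 0.08231206844200871
```

View pics/v5.png

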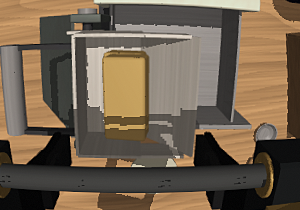

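Two bars are stacked in the trough and the skip is still upright. I'm fetching a third.

servo_tool(
  plan=[
    [1,54,433,0,0,0,16.5],
    [1,54,433,0,0,0,16.5],
    [1,54,433,0,0,0,16.5],
    [1,54,433,0,0,0,16.5],
    [1,54,433,0,0,0,16.5],
    [1,54,433,0,0,0,16.5],
    [1,54,433,-50,0,0,16.5],
    [1,54,433,-100,0,0,16.5],
    [1,54,433,-150,0,0,16.5],
    [1,54,433,-200,0,0,16.5],
    [1,54,433,-200,0,0,16.5],
    [1,54,433,-200,0,0,16.5],
  ],
)

```text
clock: 12.8
tool_pos: [0.5869, 0.35, 0.2231]
ee_rot: [0.995, 0.102, -0.001, 0.0]
wrist_force: [0.3, 0.2, 0.2]
opening: 0.0869
gripper_force: 0.0
```

servo_tool(
  plan=[
    [1,0,0,0,0,0,0],
    [1,0,0,0,0,0,0],
    [1,0,0,0,0,0,0],
  ],
)

```text
clock: 13.05
tool_pos: [0.5882, 0.3486, 0.2263]
ee_rot: [0.995, 0.102, -0.0, 0.0]
wrist_force: [0.6, -1.0, 1.1]
opening: 0.0871
gripper_force: 0.0
```

Run:
```python
from h import *
im,p=snap('wrist','w6.png'); bars(im,p,True,150)
im,p=snap('top','t6.png'); bars(im,p)
print(readout.get_state()['tool_pos'])
```

```text
xy 396 344 size 52 34 ang 20.7
xy 588 365 size 75 38 ang 11.8
xy 576 -80 size 50 96 ang -7.1
[0.58928995 0.34843988 0.22882877]
```

servo_tool(
  plan=[
    [1,0,17,-60,0,0,0],
    [1,0,17,-100,0,0,0],
    [1,0,17,-140,0,0,0],
    [1,0,17,-180,0,0,0],
    [1,0,17,-200,0,0,0],
    [1,0,17,-200,0,0,0],
    [1,0,17,-200,0,0,0],
    [-0.5,0,17,-200,0,0,0],
    [-0.5,0,17,-200,0,0,0],
    [-0.5,0,17,-200,0,0,0],
    [-0.5,0,17,-200,0,0,0],
    [-0.5,0,17,-200,0,0,0],
  ],
)

```text
clock: 14.15
tool_pos: [0.5888, 0.3664, 0.0284]
ee_rot: [0.995, 0.102, 0.001, -0.0]
wrist_force: [-0.3, 0.1, -0.2]
opening: 0.0616
gripper_force: 0.0
```

servo_tool(
  plan=[
    [-0.5,0,0,0,0,0,0],
    [-0.5,0,0,0,0,0,0],
    [-0.5,0,0,0,0,0,0],
    [-0.5,0,0,0,0,0,0],
    [-0.5,0,0,0,0,0,0],
    [-0.5,0,0,40,0,0,0],
    [-0.5,0,0,80,0,0,0],
    [-0.5,0,0,120,0,0,0],
    [-0.5,0,0,160,0,0,0],
    [-0.5,0,0,200,0,0,0],
    [-0.5,0,0,240,0,0,0],
    [-0.5,0,0,280,0,0,0],
  ],
)

```text
clock: 15.15
tool_pos: [0.5872, 0.3658, 0.3078]
ee_rot: [0.995, 0.102, -0.001, 0.0]
wrist_force: [0.4, -0.0, -0.8]
opening: 0.0401
gripper_force: 20.0
```

servo_tool(
  plan=[
    [-0.5,0,0,40,0,0,0],
    [-0.5,0,0,80,0,0,0],
    [-0.5,-54,-432,80,0,0,-16.5],
    [-0.5,-54,-432,80,0,0,-16.5],
    [-0.5,-54,-432,80,0,0,-16.5],
    [-0.5,-54,-432,80,0,0,-16.5],
    [-0.5,-54,-432,80,0,0,-16.5],
    [-0.5,-54,-432,80,0,0,-16.5],
    [-0.5,-54,-432,80,0,0,-16.5],
    [-0.5,-54,-432,80,0,0,-16.5],
    [-0.5,-54,-432,80,0,0,-16.5],
    [-0.5,-54,-432,80,0,0,-16.5],
  ],
)

```text
clock: 16.15
tool_pos: [0.5352, -0.0492, 0.386]
ee_rot: [0.999, -0.042, -0.0, -0.0]
wrist_force: [0.1, 0.1, -1.3]
opening: 0.0399
gripper_force: 20.0
```

servo_tool(
  plan=[
    [-0.5,0,0,0,0,0,0],
    [-0.5,0,0,0,0,0,0],
  ],
)

```text
clock: 16.32
tool_pos: [0.5357, -0.0497, 0.3859]
ee_rot: [0.999, -0.044, -0.001, -0.0]
wrist_force: [-0.1, 0.6, -0.8]
opening: 0.0397
gripper_force: 20.0
```

servo_tool(
  plan=[
    [-0.5,0,-17,-30,0,0,0],
    [-0.5,0,-17,-64,0,0,0],
    [-0.5,0,-17,-64,0,0,0],
    [-0.5,0,-17,-64,0,0,0],
    [0.3,0,-17,-64,0,0,0],
    [0.3,0,-17,-64,0,0,0],
    [0.3,0,-17,-25,0,0,0],
    [0.3,0,-17,15,0,0,0],
    [0.5,0,-17,20,0,0,0],
    [1,0,-17,20,0,0,0],
    [1,0,-17,20,0,0,0],
    [1,0,-17,20,0,0,0],
  ],
)

```text
clock: 17.32
tool_pos: [0.5356, -0.064, 0.4058]
ee_rot: [0.999, -0.041, -0.001, -0.0]
wrist_force: [-0.4, 0.6, -0.6]
opening: 0.0757
gripper_force: 0.0
```

Run:
```python
from h import *
im,p=snap('wrist','w7.png'); cv2.imwrite('pics/v7.png',im[90:300,120:420,::-1])
im,p=snap('top','t7.png'); bars(im,p)
print(readout.get_state()['tool_pos'],readout.get_state()['opening'])
```

```text
xy 400 358 size 77 37 ang 2.3
xy 497 369 size 75 37 ang 2.4
xy 529 -133 size 52 26 ang 0.2
[ 0.53544792 -0.06408182  0.40503385] 0.0823538006713654
```

View pics/v7.png

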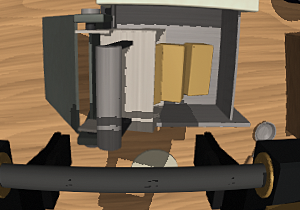

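The third bar tripped it: the counterweight is now tipped over (crop px (108,95)), with bars in the drawer at (170,70) and (195,68). Next I reset the skip with closed fingers, coming in to the right of the weight.

servo_tool(
  plan=[
    [-1,-5,-40,0,0,0,0],
    [-1,-5,-57,0,0,0,0],
    [-1,-5,-57,0,0,0,0],
    [-1,-5,-57,0,0,0,0],
    [-1,-5,-57,0,0,0,0],
    [-1,-5,-57,0,0,0,0],
    [-1,-5,-57,0,0,0,0],
    [-1,-5,-57,0,0,0,0],
    [-1,-5,-57,0,0,0,0],
    [-1,-5,-57,0,0,0,0],
    [-1,-5,-57,0,0,0,0],
    [-1,-5,-57,0,0,0,0],
  ],
)

```text
clock: 18.42
tool_pos: [0.5312, -0.1213, 0.4064]
ee_rot: [0.999, -0.042, 0.0, 0.0]
wrist_force: [0.3, -0.3, 0.7]
opening: 0.0148
gripper_force: 0.0
```

servo_tool(
  plan=[
    [-1,0,0,-20,0,0,0],
    [-1,0,0,-40,0,0,0],
    [-1,0,0,-60,0,0,0],
    [-1,0,0,-80,0,0,0],
    [-1,0,0,-100,0,0,0],
    [-1,0,0,-120,0,0,0],
    [-1,0,0,-136,0,0,0],
    [-1,0,0,-136,0,0,0],
    [-1,0,0,-136,0,0,0],
  ],
)

```text
clock: 19.17
tool_pos: [0.5309, -0.1214, 0.2699]
ee_rot: [0.999, -0.042, -0.001, -0.0]
wrist_force: [-0.1, -0.1, -0.4]
opening: 0.0004
gripper_force: 0.0
```

Run:
```python
from h import *
im,p=snap('wrist','w8.png'); im2,_=snap('scene','s8.png')
cv2.imwrite('pics/v8.png',np.hstack([im[40:320,80:460,::-1],cv2.resize(im2[130:280,140:340,::-1],(373,280))]))
print(readout.get_state()['tool_pos'],readout.get_state()['opening'])
```

```text
[ 0.53201292 -0.12185119  0.2714869 ] 0.0003788464586445152
```

View pics/v8.png

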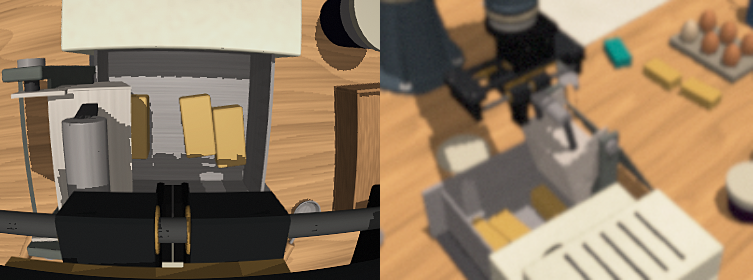

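All three bars lie low in the drawer (px (140,125), (197,125) and (228,135)), and the closed fingers stand right of the weight (px (85,150)). Now I push left.

servo_tool(
  plan=[
    [-1,1,13,0,0,0,0],
    [-1,2,26,0,0,0,0],
    [-1,3,39,0,0,0,0],
    [-1,4,52,0,0,0,0],
    [-1,5,65,0,0,0,0],
    [-1,6,78,0,0,0,0],
    [-1,7,91,0,0,0,0],
    [-1,9,104,0,0,0,0],
    [-1,10,117,0,0,0,0],
    [-1,11,130,0,0,0,0],
    [-1,12,138,0,0,0,0],
    [-1,12,138,0,0,0,0],
  ],
)

```text
clock: 20.27
tool_pos: [0.5425, 0.0193, 0.2696]
ee_rot: [0.999, -0.04, -0.001, -0.001]
wrist_force: [0.2, -0.1, 0.6]
opening: 0.0007
gripper_force: 0.0
```

Run:
```python
from h import *
im,p=snap('wrist','w9.png'); im2,_=snap('scene','s9.png')
cv2.imwrite('pics/v9.png',np.hstack([im[40:320,80:460,::-1],cv2.resize(im2[130:280,140:340,::-1],(373,280))]))
print(readout.get_state()['tool_pos'],readout.get_state()['wrist_force'])
```

```text
[0.54286912 0.01736525 0.26985193] [ 0.65888264 -0.13513931 -0.22975954]
```

View pics/v9.png

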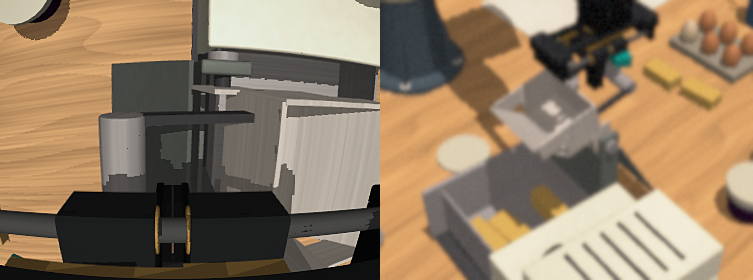

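The skip is home and upright: the weight is on the left (px (122,150)) and the trough is level. I raise straight out and fetch the leftover bars.

servo_tool(
  plan=[
    [-1,0,0,40,0,0,0],
    [-1,0,0,80,0,0,0],
    [1,0,0,110,0,0,0],
    [1,-45,345,110,0,0,7],
    [1,-45,345,110,0,0,7],
    [1,-45,345,110,0,0,7],
    [1,-45,345,110,0,0,7],
    [1,-45,345,110,0,0,7],
    [1,-45,345,110,0,0,7],
    [1,-45,345,110,0,0,7],
    [1,-45,345,110,0,0,7],
    [1,-45,345,110,0,0,7],
  ],
)

```text
clock: 21.37
tool_pos: [0.4969, 0.3661, 0.3799]
ee_rot: [1.0, 0.021, -0.0, -0.001]
wrist_force: [0.0, -1.2, -0.1]
opening: 0.0589
gripper_force: 0.0
```

servo_tool(
  plan=[
    [1,0,15,-30,0,0,0],
    [1,0,15,-70,0,0,0],
    [1,0,15,-110,0,0,0],
    [1,0,15,-150,0,0,0],
    [1,0,15,-150,0,0,0],
    [1,0,15,-150,0,0,0],
    [1,0,15,-150,0,0,0],
    [1,0,15,-150,0,0,0],
  ],
)

```text
clock: 22.03
tool_pos: [0.5004, 0.3772, 0.2337]
ee_rot: [1.0, 0.019, 0.003, -0.001]
wrist_force: [0.4, 0.0, 0.7]
opening: 0.0868
gripper_force: 0.0
```

Run:
```python
from h import *
im,p=snap('wrist','w10.png'); bars(im,p,True,150)
im,p=snap('top','t10.png'); bars(im,p)
s=readout.get_state();print(s['tool_pos'],s['ee_rot'],s['opening'])
```

```text
xy 500 366 size 72 38 ang 4.5
xy 521 -186 size 92 59 ang 0.1
[0.49987804 0.37713312 0.23350317] [ 0.99981052  0.01923756  0.00268066 -0.00128392] 0.0869286000352444
```

servo_tool(
  plan=[
    [1,0,-10,-40,0,0,1],
    [1,0,-10,-80,0,0,1],
    [1,0,-10,-120,0,0,1],
    [1,0,-10,-160,0,0,1],
    [1,0,-10,-190,0,0,1],
    [1,0,-10,-205,0,0,1],
    [1,0,-10,-205,0,0,1],
    [-0.5,0,-10,-205,0,0,1],
    [-0.5,0,-10,-205,0,0,1],
    [-0.5,0,-10,-205,0,0,1],
    [-0.5,0,-10,-205,0,0,1],
    [-0.5,0,-10,-205,0,0,1],
  ],
)

```text
clock: 23.13
tool_pos: [0.4991, 0.367, 0.027]
ee_rot: [1.0, 0.028, 0.001, -0.001]
wrist_force: [-0.4, -0.0, 0.8]
opening: 0.0614
gripper_force: 0.0
```

servo_tool(
  plan=[
    [-0.5,0,0,0,0,0,0],
    [-0.5,0,0,0,0,0,0],
    [-0.5,0,0,0,0,0,0],
    [-0.5,0,0,0,0,0,0],
    [-0.5,0,0,0,0,0,0],
    [-0.5,0,0,40,0,0,0],
    [-0.5,0,0,80,0,0,0],
    [-0.5,0,0,120,0,0,0],
    [-0.5,0,0,160,0,0,0],
    [-0.5,0,0,200,0,0,0],
    [-0.5,0,0,240,0,0,0],
    [-0.5,0,0,280,0,0,0],
  ],
)

```text
clock: 24.13
tool_pos: [0.4974, 0.3662, 0.3069]
ee_rot: [1.0, 0.028, -0.001, 0.0]
wrist_force: [0.7, 0.0, -0.4]
opening: 0.0397
gripper_force: 19.9
```

servo_tool(
  plan=[
    [-0.5,0,0,40,0,0,0],
    [-0.5,0,0,80,0,0,0],
    [-0.5,8,-400,80,0,0,0],
    [-0.5,8,-400,80,0,0,0],
    [-0.5,8,-400,80,0,0,0],
    [-0.5,8,-400,80,0,0,0],
    [-0.5,8,-400,80,0,0,0],
    [-0.5,8,-400,80,0,0,0],
    [-0.5,8,-400,80,0,0,0],
    [-0.5,8,-400,80,0,0,0],
    [-0.5,8,-400,80,0,0,0],
    [-0.5,8,-400,80,0,0,0],
  ],
)

```text
clock: 25.13
tool_pos: [0.5056, -0.0372, 0.3849]
ee_rot: [1.0, 0.027, -0.0, 0.001]
wrist_force: [-0.0, 0.2, -0.4]
opening: 0.0399
gripper_force: 19.9
```

servo_tool(
  plan=[
    [-0.5,9,-398,0,0,0,0],
    [-0.5,9,-398,0,0,0,0],
    [-0.5,9,-398,0,0,0,0],
    [-0.5,9,-398,0,0,0,0],
    [-0.5,9,-398,0,0,0,0],
    [-0.5,9,-398,0,0,0,0],
    [-0.5,9,-398,0,0,0,0],
    [-0.5,9,-398,0,0,0,0],
    [-0.5,9,-398,0,0,0,0],
    [-0.5,9,-398,0,0,0,0],
    [-0.5,9,-398,0,0,0,0],
    [-0.5,9,-398,0,0,0,0],
  ],
)

```text
clock: 26.13
tool_pos: [0.5144, -0.4326, 0.3835]
ee_rot: [1.0, 0.027, -0.001, -0.001]
wrist_force: [0.0, 0.5, -1.3]
opening: 0.0396
gripper_force: 19.9
```

Run:
```python
from h import *
im,p=snap('top','t11.png'); bars(im,p)
im2,p2=snap('wrist','w11.png')
hsv=cv2.cvtColor(im2,cv2.COLOR_RGB2HSV)
cv2.imwrite('pics/v11.png',im2[:,:,::-1])
s=readout.get_state();print(s['tool_pos'],s['ee_rot'],s['opening'])
```

```text
xy 400 358 size 77 37 ang 2.3
xy 523 -186 size 96 59 ang 0.1
[ 0.51495037 -0.43038131  0.38463254] [ 9.99598556e-01  2.83081148e-02 -4.95341395e-04 -1.06362260e-03] 0.04016784180741701
```

View pics/v11.png

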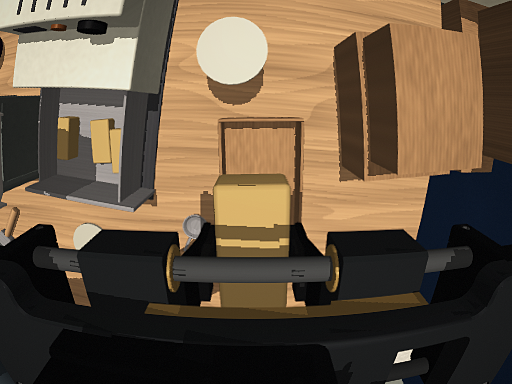

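The bar is centred in the carton's width (rim corners px (219,120) and (303,120)). I lower it and release.

servo_tool(
  plan=[
    [-0.5,0,-2,-120,0,0,0],
    [-0.5,0,-2,-120,0,0,0],
    [-0.5,0,-2,-240,0,0,0],
    [-0.5,0,-2,-240,0,0,0],
    [-0.5,0,-2,-240,0,0,0],
    [-0.5,0,-2,-330,0,0,0],
    [-0.5,0,-2,-330,0,0,0],
    [-0.5,0,-2,-330,0,0,0],
    [-0.5,0,-2,-330,0,0,0],
    [0.2,0,-2,-330,0,0,0],
    [0.2,0,-2,-330,0,0,0],
    [0.2,0,-2,-330,0,0,0],
  ],
)

```text
clock: 27.23
tool_pos: [0.5175, -0.4352, 0.0598]
ee_rot: [1.0, 0.029, 0.003, 0.003]
wrist_force: [0.7, 0.3, -0.2]
opening: 0.0499
gripper_force: 0.0
```

servo_tool(
  plan=[
    [0.2,0,0,40,0,0,0],
    [0.2,0,0,80,0,0,0],
    [1,0,0,120,0,0,0],
    [1,0,0,160,0,0,0],
    [1,0,0,200,0,0,0],
    [1,0,0,240,0,0,0],
    [1,0,0,280,0,0,0],
    [1,0,0,320,0,0,0],
    [1,-115,390,330,0,0,0],
    [1,-115,390,330,0,0,0],
    [1,-115,390,330,0,0,0],
    [1,-115,390,330,0,0,0],
  ],
)

```text
clock: 28.23
tool_pos: [0.4673, -0.272, 0.3837]
ee_rot: [1.0, 0.028, 0.003, 0.003]
wrist_force: [0.2, 0.2, 0.3]
opening: 0.087
gripper_force: 0.0
```

Run:
```python
from h import *
im,p=snap('top','t12.png'); bars(im,p)
s=readout.get_state();print(s['tool_pos'],s['ee_rot'],s['opening'])
```

```text
xy 401 358 size 38 77 ang -1.9
xy 523 -186 size 96 59 ang 0.1
[ 0.46356291 -0.26278573  0.3832129 ] [ 9.99546133e-01  3.00175619e-02  3.26873831e-04 -2.52325524e-03] 0.08646249678837262
```

servo_tool(
  plan=[
    [1,-40,400,0,0,0,-2],
    [1,-40,400,0,0,0,-2],
    [1,-40,400,0,0,0,-2],
    [1,-40,400,0,0,0,-2],
    [1,-40,400,0,0,0,-2],
    [1,-40,400,0,0,0,-2],
    [1,-40,400,0,0,0,-2],
    [1,-40,400,0,0,0,-2],
    [1,-40,400,0,0,0,-2],
    [1,-40,400,0,0,0,-2],
    [1,-40,400,0,0,0,-2],
    [1,-40,400,0,0,0,-2],
  ],
)

```text
clock: 29.28
tool_pos: [0.4278, 0.1275, 0.3823]
ee_rot: [1.0, 0.013, 0.003, 0.0]
wrist_force: [-0.0, -0.1, 0.2]
opening: 0.0868
gripper_force: 0.0
```

servo_tool(
  plan=[
    [1,-18,215,0,0,0,0],
    [1,-18,215,0,0,0,0],
    [1,-18,215,0,0,0,0],
    [1,-18,215,0,0,0,0],
    [1,-18,215,0,0,0,0],
    [1,-18,215,-50,0,0,0],
    [1,-18,215,-100,0,0,0],
    [1,-18,215,-150,0,0,0],
    [1,-18,215,-150,0,0,0],
    [1,-18,215,-150,0,0,0],
    [1,-18,215,-150,0,0,0],
    [1,-18,215,-150,0,0,0],
  ],
)

```text
clock: 30.28
tool_pos: [0.4124, 0.3413, 0.232]
ee_rot: [1.0, 0.01, 0.002, -0.001]
wrist_force: [-0.2, 0.8, -0.4]
opening: 0.0871
gripper_force: 0.0
```

Run:
```python
from h import *
im,p=snap('wrist','w13.png'); bars(im,p,True,100)
im,p=snap('top','t13.png'); bars(im,p); 
s=readout.get_state();print(s['tool_pos'],s['ee_rot'],s['opening'])
```

```text
xy 407 355 size 38 63 ang -1.9
xy 514 -430 size 78 38 ang 3.8
xy 521 -186 size 92 59 ang 0.1
[0.41225966 0.34175125 0.23240901] [ 0.99994298  0.01019394  0.00286103 -0.00139369] 0.08698932691591402
```

servo_tool(
  plan=[
    [1,-12,14,-40,0,0,0],
    [1,-12,14,-80,0,0,0],
    [1,-12,14,-120,0,0,0],
    [1,-12,14,-160,0,0,0],
    [1,-12,14,-190,0,0,0],
    [1,-12,14,-205,0,0,0],
    [1,-12,14,-205,0,0,0],
    [-0.5,-12,14,-205,0,0,0],
    [-0.5,-12,14,-205,0,0,0],
    [-0.5,-12,14,-205,0,0,0],
    [-0.5,-12,14,-205,0,0,0],
    [-0.5,-12,14,-205,0,0,0],
  ],
)

```text
clock: 31.38
tool_pos: [0.3989, 0.3559, 0.0259]
ee_rot: [1.0, 0.011, 0.001, -0.001]
wrist_force: [-0.6, -0.2, 0.1]
opening: 0.0617
gripper_force: 0.0
```

servo_tool(
  plan=[
    [-0.5,0,0,0,0,0,0],
    [-0.5,0,0,0,0,0,0],
    [-0.5,0,0,0,0,0,0],
    [-0.5,0,0,0,0,0,0],
    [-0.5,0,0,0,0,0,0],
    [-0.5,0,0,40,0,0,0],
    [-0.5,0,0,80,0,0,0],
    [-0.5,0,0,120,0,0,0],
    [-0.5,0,0,160,0,0,0],
    [-0.5,0,0,200,0,0,0],
    [-0.5,0,0,240,0,0,0],
    [-0.5,0,0,280,0,0,0],
  ],
)

```text
clock: 32.38
tool_pos: [0.3972, 0.3548, 0.306]
ee_rot: [1.0, 0.011, -0.0, 0.0]
wrist_force: [1.0, 0.2, -3.0]
opening: 0.0405
gripper_force: 19.7
```

servo_tool(
  plan=[
    [-0.5,0,0,40,0,0,0],
    [-0.5,0,0,80,0,0,0],
    [-0.5,53,-400,80,0,0,2],
    [-0.5,53,-400,80,0,0,2],
    [-0.5,53,-400,80,0,0,2],
    [-0.5,53,-400,80,0,0,2],
    [-0.5,53,-400,80,0,0,2],
    [-0.5,53,-400,80,0,0,2],
    [-0.5,53,-400,80,0,0,2],
    [-0.5,53,-400,80,0,0,2],
    [-0.5,53,-400,80,0,0,2],
    [-0.5,53,-400,80,0,0,2],
  ],
)

```text
clock: 33.38
tool_pos: [0.4507, -0.0479, 0.384]
ee_rot: [1.0, 0.027, -0.0, 0.001]
wrist_force: [1.1, 1.2, -1.3]
opening: 0.0402
gripper_force: 19.7
```

servo_tool(
  plan=[
    [-0.5,-36,-386,0,0,0,0],
    [-0.5,-36,-386,0,0,0,0],
    [-0.5,-36,-386,0,0,0,0],
    [-0.5,-36,-386,0,0,0,0],
    [-0.5,-36,-386,0,0,0,0],
    [-0.5,-36,-386,0,0,0,0],
    [-0.5,-36,-386,0,0,0,0],
    [-0.5,-36,-386,0,0,0,0],
    [-0.5,-36,-386,0,0,0,0],
    [-0.5,-36,-386,0,0,0,0],
    [-0.5,-36,-386,0,0,0,0],
    [-0.5,-36,-386,0,0,0,0],
  ],
)

```text
clock: 34.38
tool_pos: [0.4145, -0.4303, 0.3832]
ee_rot: [1.0, 0.027, -0.001, -0.002]
wrist_force: [0.1, -0.0, -1.2]
opening: 0.0401
gripper_force: 19.7
```

servo_tool(
  plan=[
    [-0.5,1,-6,-120,0,0,0],
    [-0.5,1,-6,-120,0,0,0],
    [-0.5,1,-6,-240,0,0,0],
    [-0.5,1,-6,-240,0,0,0],
    [-0.5,1,-6,-240,0,0,0],
    [-0.5,1,-6,-330,0,0,0],
    [-0.5,1,-6,-330,0,0,0],
    [-0.5,1,-6,-330,0,0,0],
    [-0.5,1,-6,-330,0,0,0],
    [0.2,1,-6,-330,0,0,0],
    [0.2,1,-6,-330,0,0,0],
    [0.2,1,-6,-330,0,0,0],
  ],
)

```text
clock: 35.38
tool_pos: [0.4179, -0.4382, 0.0583]
ee_rot: [1.0, 0.029, 0.002, 0.003]
wrist_force: [-0.2, -0.4, -0.2]
opening: 0.0499
gripper_force: 0.0
```

servo_tool(
  plan=[
    [0.2,0,0,40,0,0,0],
    [0.2,0,0,80,0,0,0],
    [-1,0,0,120,0,0,0],
    [-1,0,0,160,0,0,0],
    [-1,0,0,160,0,0,0],
    [-1,0,0,160,0,0,0],
  ],
)

```text
clock: 35.88
tool_pos: [0.4178, -0.4389, 0.2217]
ee_rot: [1.0, 0.028, 0.004, 0.006]
wrist_force: [-0.4, 0.4, -0.8]
opening: 0.0334
gripper_force: 0.0
```

Run:
```python
from h import *
im,p=snap('wrist','w14.png')
im2,p2=snap('top','t14.png'); bars(im2,p2); im3,_=snap('scene','s14.png')
cv2.imwrite('pics/v14.png',np.hstack([cv2.resize(im[:,:,::-1],(400,300)),cv2.resize(im3[:,:,::-1],(400,300))]))
s=readout.get_state();print(s['tool_pos'],s['ee_rot'],s['opening'])
```

```text
xy 514 -430 size 78 39 ang 4.2
xy 523 -186 size 96 59 ang 0.1
[ 0.41565949 -0.43596468  0.21519359] [9.99603342e-01 2.81624116e-02 9.44283003e-05 1.69079329e-04] 0.021041397703758218
```

View pics/v14.png

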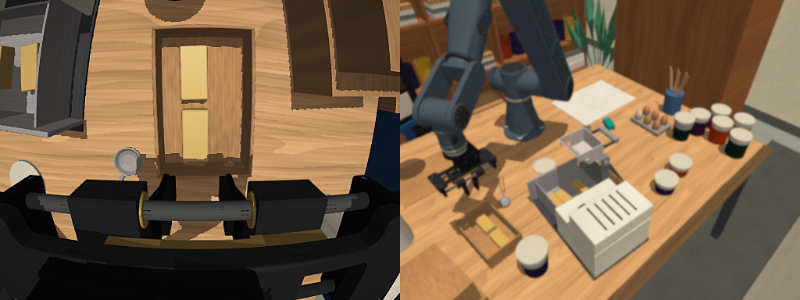

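Both leftover bars lie in the carton (wrist px (193,70) and (193,135)), and the skip is upright. Next I push the drawer at the right end of its front.

servo_tool(
  plan=[
    [-1,-19,206,0,0,0,-8],
    [-1,-19,206,0,0,0,-8],
    [-1,-19,206,0,0,0,-8],
    [-1,-19,206,0,0,0,-8],
    [-1,-19,206,0,0,0,-8],
    [-1,-19,206,0,0,0,-8],
    [-1,-19,206,-30,0,0,-8],
    [-1,-19,206,-60,0,0,-8],
    [-1,-19,206,-90,0,0,-8],
    [-1,-19,206,-113,0,0,-8],
    [-1,-19,206,-113,0,0,-8],
    [-1,-19,206,-113,0,0,-8],
  ],
)

```text
clock: 37.03
tool_pos: [0.3959, -0.2297, 0.1]
ee_rot: [0.999, -0.042, -0.002, -0.002]
wrist_force: [0.4, -0.5, 0.0]
opening: 0.0002
gripper_force: 0.0
```

servo_tool(
  plan=[
    [-1,0,0,0,0,0,0],
    [-1,0,0,0,0,0,0],
  ],
)

```text
clock: 37.2
tool_pos: [0.3977, -0.2313, 0.1025]
ee_rot: [0.999, -0.042, 0.001, 0.001]
wrist_force: [0.7, -0.3, 0.4]
opening: 0.0002
gripper_force: 0.0
```

servo_tool(
  plan=[
    [-1,12,-1,2,0,0,0],
    [-1,24,-2,2,0,0,0],
    [-1,36,-3,2,0,0,0],
    [-1,48,-4,2,0,0,0],
    [-1,60,-5,2,0,0,0],
    [-1,72,-6,2,0,0,0],
    [-1,84,-7,2,0,0,0],
    [-1,96,-8,2,0,0,0],
    [-1,108,-9,2,0,0,0],
    [-1,120,-10,2,0,0,0],
    [-1,132,-11,2,0,0,0],
    [-1,140,-12,2,0,0,0],
  ],
)

```text
clock: 38.2
tool_pos: [0.5381, -0.2433, 0.1052]
ee_rot: [0.999, -0.042, 0.001, 0.001]
wrist_force: [-2.0, -0.0, 1.4]
opening: 0.0003
gripper_force: 1.1
```

servo_tool(
  plan=[
    [-1,10,-1,0,0,0,0],
    [-1,20,-2,0,0,0,0],
    [-1,30,-3,0,0,0,0],
    [-1,40,-3,0,0,0,0],
    [-1,48,-4,0,0,0,0],
    [-1,54,-5,0,0,0,0],
    [-1,54,-5,0,0,0,0],
    [-1,54,-5,0,0,0,0],
  ],
)

```text
clock: 38.87
tool_pos: [0.5916, -0.2476, 0.1034]
ee_rot: [0.999, -0.041, 0.0, 0.0]
wrist_force: [-0.7, 0.2, 0.3]
opening: 0.0006
gripper_force: 0.0
```

Run:
```python
from h import *
im2,p2=snap('top','t15.png'); im3,_=snap('scene','s15.png')
cv2.imwrite('pics/v15.png',np.hstack([cv2.resize(im2[110:260,220:420,::-1],(400,300)),cv2.resize(im3[120:320,140:340,::-1],(400,400))[50:350]]))
s=readout.get_state();print(s['tool_pos'],s['wrist_force'])
```

```text
[ 0.59088346 -0.24745652  0.1033003 ] [-0.16246799  0.87714582  0.30712805]
```

View pics/v15.png

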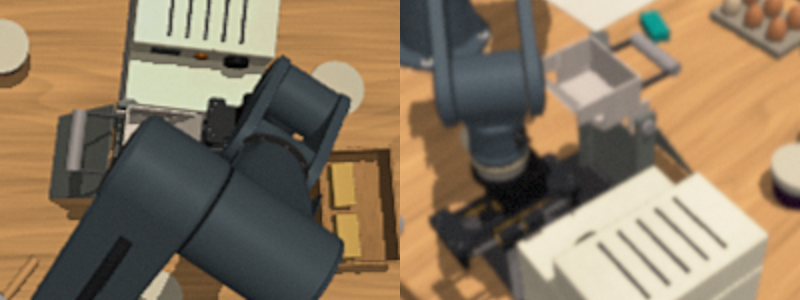

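The drawer is nearly in and the skip is clear. I press on gently until I feel the stop.

servo_tool(
  plan=[
    [-1,3,0,0,0,0,0],
    [-1,6,0,0,0,0,0],
    [-1,9,-1,0,0,0,0],
    [-1,12,-1,0,0,0,0],
    [-1,12,-1,0,0,0,0],
  ],
)

```text
clock: 39.38
tool_pos: [0.5954, -0.2474, 0.1033]
ee_rot: [0.999, -0.041, -0.009, -0.002]
wrist_force: [-17.5, -0.5, 11.5]
opening: 0.0007
gripper_force: 8.6
```

servo_tool(
  plan=[
    [-1,2,0,0,0,0,0],
    [-1,4,0,0,0,0,0],
    [-1,5,0,0,0,0,0],
    [-1,5,0,0,0,0,0],
  ],
)

```text
clock: 39.72
tool_pos: [0.5954, -0.2474, 0.1033]
ee_rot: [0.999, -0.041, -0.014, -0.002]
wrist_force: [-27.2, -2.3, 17.8]
opening: 0.0005
gripper_force: 13.7
```

The push has reached a hard stop. I back off and check.

servo_tool(
  plan=[
    [-1,-40,3,0,0,0,0],
    [-1,-80,6,0,0,0,0],
    [-1,-100,8,0,0,0,0],
    [-1,-120,0,80,0,0,0],
    [-1,-120,0,120,0,0,0],
    [-1,-160,-200,150,0,0,0],
    [-1,-160,-200,150,0,0,0],
    [-1,-160,-200,150,0,0,0],
    [-1,-160,-200,150,0,0,0],
    [-1,-160,-300,150,0,0,0],
    [-1,-160,-300,150,0,0,0],
    [-1,-160,-300,150,0,0,0],
  ],
)

```text
clock: 40.72
tool_pos: [0.4493, -0.5272, 0.2518]
ee_rot: [0.999, -0.042, 0.0, 0.0]
wrist_force: [-0.1, -0.9, -0.1]
opening: 0.0005
gripper_force: 0.0
```

Run:
```python
from h import *
im2,p2=snap('top','t16.png'); bars(im2,p2); im3,_=snap('scene','s16.png')
cv2.imwrite('pics/v16.png',np.hstack([cv2.resize(im2[110:260,220:420,::-1],(400,300),interpolation=2),cv2.resize(im3[120:270,140:340,::-1],(400,300),interpolation=2)]))
s=readout.get_state();print(s['tool_pos'],s['wrist_force'])
yaw=np.radians(-4.8);X=np.array([np.cos(yaw),np.sin(yaw)]);Y=np.array([-X[1],X[0]]);O=np.array([.622,-.1385])
for xx in(0,-.01,-.02): q=O+X*xx-Y*.13; u=proj(p2,[*q,.118]); print(xx,(u-[220,110])*2)
```

```text
xy 515 -430 size 77 39 ang 3.8
[ 0.44854735 -0.53307149  0.25175329] [-0.86037828  0.87639225 -0.87605869]
0 [266.06190339 120.79177663]
-0.01 [265.62167952 126.45274016]
-0.02 [265.18075349 132.12273308]
```

View pics/v16.png

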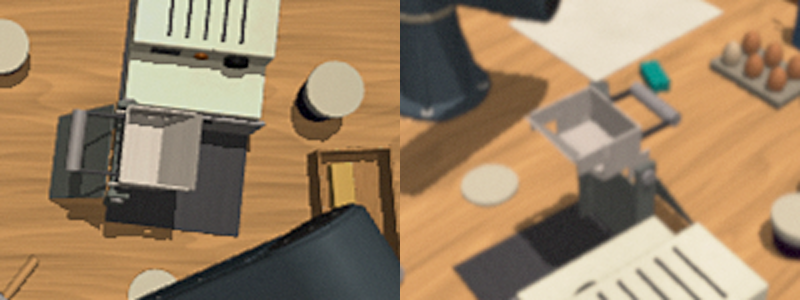

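The drawer front sits flush (right end at px (265,122), which matches x≈0). The skip is upright and empty, the bars are in the drawer and carton, and the bystanders haven't moved. I'm handing in.

```bash
python3 -c "
from plant import ticket
print(ticket.finish_job())"
```

```text
the job is handed in; nothing more can be done
None
```

The job is handed in (no verdict came back): the third bar tripped the skip and all three fell into the drawer. I set the skip upright, put the two leftover bars in the carton, pushed the drawer to its stop, and left the tubs and egg tray untouched.

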